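# Load the drill press's feed chute

### The arm

A 6-joint arm with a two-finger parallel gripper is mounted at the origin on the work surface. World frame = base frame: x ahead of the robot, y to its left, z up, the work surface at z = 0. Lengths are in m, angles in rad, forces in N, time in s.
With the tool pointing down it reaches from about 0.275 to 0.825 m from the base axis. Payload 4.9 kg.
Tool frame: the origin (TCP) lies at the very end of the fingers, on their centre line; the grasp point (between the pads) lies 19 mm behind it (r.hold_point_z is the z of the grasp point in the tool frame, in m); z points along the fingers, x is the direction in which the jaws open and shut, and the axes are right-handed (so a half turn about z gives the same grasp; the last joint's range is limited). The gripper opens to 85 mm and grips with 20 to 120 N. Pads are 22 mm wide; open, the fingers measure 114 mm over their backs; the gripper's body (76 mm by 85 mm) begins 54 mm behind the grasp point. The pads swing forward as they close: fully open they stand 13 mm farther back than shut.
Start: joints at [0.966, 0.326, -0.193, 1.052, 0, 1.437], TCP at [0.249, 0.49, 0.231] pointing down, gripper open.
Joint ranges: [-2.65, 2.65], [-0.97, 1.79], [-1.3, 1.35], [-1.93, 2.1], [-1.47, 1.37], [-3.14, 3.14]. Speed limits (rad/s): [2.57, 2.57, 3.14, 3.14, 3.14, 3.14].

### API

Orientations are given as [roll, pitch, yaw] about the fixed x, y, z axes, in that order (R = Rz(yaw) Ry(pitch) Rx(roll)).
In Python, from station import r gives the robot as it stands. Calls block until the motion is done:
- r.goto(position, orientation): joint-space move of the TCP to a pose.
- r.servo_line(position, frame=None, velocity=0.15): straight line of the TCP; frame=None keeps the orientation; velocity is the mean speed in m/s.
- r.movej(angles): joint-space move.
- r.set_gripper(opening, strength=None): finger opening in m; strength is the grip in N (None keeps the last); returns when the fingers have stopped.
- r.hold(seconds).
- r.solve_ik(position, orientation): joint angles nearest the present ones, or None.
- r.sense(): the state.
- r.get_image(name): name is "scene" or "side" or "wrist"; returns a dict with "pixels" (420x560x3 uint8, red, green, blue), "range_z" (420x560 float32, m along the optical axis (not along the pixel's ray), 0 where there is no reading), "mtx" (3x3 intrinsics, pixels), "dist_coeffs" ([k1, k2, p1, p2, k3] as OpenCV has them; the pictures are not rectified), "pose" (4x4, takes a point from camera to world coordinates). Camera axes: x right, y down, z forward; pixel columns grow to the right and rows downward; lengths in m; the calibration is good to about 2 mm. A picture is of the moment at which its call begins.
A pose or a line that the arm cannot do raises r.Unreachable and nothing moves.
- r.sign_off(): hands the job in, once; it reports no verdict.
Trained networks look in the newest picture that a camera, given by its name, has taken for a name from the list of things; names that differ only in an ending like _2 or _b are one class to them, and where a whole thing is asked for, a point or a joint stands for the part that bears it (a point fixed in the world has none). Each returns a list of dicts, best first, with "confidence" (0 to 1); they miss things now and then, are a little off and sometimes report something else, mostly with a low value. They report only what shows in the picture. A call takes as long as a camera call. They do not tell look-alikes from the thing itself.
- r.boxes_of(camera, name): "extent" ([left, top, width, height] in pixels, round what is visible of it).
The state is a dict: "time": time; "qpos": joint angles; "joint_velocities": joint speeds; "joint_efforts": joint torques, N m; "tool_pos": TCP position; "ee_rot": TCP orientation; "contact_force": force on the tool from outside, world axes, zero at the start; "wrist_torque": the same for the moment, N m; "gripper_width": finger opening in m.
Only numpy, scipy, OpenCV 4.12 (cv2) and the standard library are available. Lean on these libraries where they do the work, as an engineer would, in place of code of your own. Each camera call takes 0.05 s, during which the arm holds its last target.

### The job

Load the sloped feed chute for the drill press: lower the long two-hole aluminium block lengthwise onto the upper half of the chute and release it there, so that it slides down to the stop by itself. Then do the same with the short one-hole block, so that it slides down and comes to rest against the long one, both lying flat between the side rails. Do not carry or push either block down the lower half of the chute, and do not just throw it in from a height.

Things in the scene. Friction and masses are not known exactly. Their poses are not given: they have to be found in the camera images.
- long_mid (a point): Long block: plain aluminium, 90 mm long (x) by 34 mm wide (y) by 46 mm high (z), 0.36 kg nominal, with two round holes 17 mm wide in its top. It stands flat on the table. This point is its centre, 23 mm above its underside. Pinch it across its width, by the upper half, so that the fingers clear the chute's rails.
- short_mid (a point): Short block: same aluminium, 60 mm long (x) by 34 mm wide (y) by 46 mm high (z), 0.24 kg nominal, with one round hole 17 mm wide in the middle of its top. It stands flat on the table. This point is its centre, 23 mm above its underside. Pinch it like the long one. (The dark U-shaped fork and the stepped round slug nearby are not wanted.)
- chute: Feed chute: straight lane of smooth sheet steel on a fixed stand, sloping 28 degrees; a released block slides by itself. Origin: lane floor, mid-width, at the stop (low end), 45 mm above the table. x points up the slope, y across, z square to the floor. 340 mm long, 60 mm wide between rails 3 mm thick, 10 mm high; stop plate 35 mm high. Loaded centres: long x = 45 mm, short x = 120 mm.
- chute_load (a point): Good loading point: on the floor of the chute, mid-width, 240 mm up the slope from the stop (the upper half begins at 170 mm), about 158 mm above the table; axes as the chute's. A block released with its centre over it while held level, its uphill lower edge just over the floor, tips down flat and slides.
Things that resemble listed ones, but are neither listed nor needed, are in the scene too. Leave any green look-alike of the part that bears short_mid alone.

How it is judged:
On the way, in this order (a step that is already met when the one before it is completed fails the run):
1. the long block is held in the fingers low over the upper half of the chute (centre at chute x 160 to 330 mm, within 30 mm of the lane's middle, at most 85 mm above the floor) (x of long_mid in the frame of chute between 0.16 and 0.33 m and y of long_mid in the frame of chute between -0.03 and 0.03 m and z of long_mid in the frame of chute between 0 and 0.085 m and contact force between the fingers and long above 0.5 N), for 0.05 s.
2. the long block has slid to the stop and rests there, released (x of long_mid in the frame of chute between 0.03 and 0.06 m and y of long_mid in the frame of chute between -0.02 and 0.02 m and z of long_mid in the frame of chute between 0.013 and 0.033 m and angle between the x axis of long_mid and the x axis of chute, either way round below 0.35 rad and linear speed of long below 0.02 m/s and contact force between the fingers and long below 0.1 N), for 0.2 s.
3. the short block is held in the fingers low over the upper half of the chute (same limits) (x of short_mid in the frame of chute between 0.16 and 0.33 m and y of short_mid in the frame of chute between -0.03 and 0.03 m and z of short_mid in the frame of chute between 0 and 0.085 m and contact force between the fingers and short above 0.5 N), for 0.05 s.
At the end, for the whole second after the job is handed in: Both blocks lie flat in the lane, released and at rest, lengthwise within 20 degrees: the long one at the stop (centre at chute x 45 mm, +-15), the short one behind it (centre at x 120 mm, +-20), both within 20 mm of the lane's middle and with their centres 23 mm above the floor (+-10) (all of step 2 and x of short_mid in the frame of chute between 0.1 and 0.14 m and y of short_mid in the frame of chute between -0.02 and 0.02 m and z of short_mid in the frame of chute between 0.013 and 0.033 m and angle between the x axis of short_mid and the x axis of chute, either way round below 0.35 rad and linear speed of short below 0.02 m/s and contact force between the fingers and short below 0.1 N); the robot touches nothing.
It fails at once if the fingers touch a block that is in the lower part of the chute (centre below x = 140 mm): it was carried or pushed down instead of sliding ((x of long_mid in the frame of chute between -0.05 and 0.14 m and y of long_mid in the frame of chute between -0.05 and 0.05 m and z of long_mid in the frame of chute between -0.02 and 0.085 m and contact force between the fingers and long above 0.5 N) or (x of short_mid in the frame of chute between -0.05 and 0.14 m and y of short_mid in the frame of chute between -0.05 and 0.05 m and z of short_mid in the frame of chute between -0.02 and 0.085 m and contact force between the fingers and short above 0.5 N)).
It also fails if it takes over 64 s, if anything falls off the work surface, if the arm or the gripper's body presses on something with over 40 N, if the wrist force passes 120 N, or if a joint passes its speed limit or range.

## Working session

There is one attempt and no reset: what is moved stays moved. The work goes in short steps, each a Python script; the robot and the scene stay as the last script left them, time stands still between calls to the robot, and variables do not carry over. Pictures are saved under pics/ and viewed, and the job is handed in when it is done.

```bash
mkdir -p pics; ls; python3 - <<'E'
from station import r
import cv2, numpy as np, pickle
for n in ["scene","side"]:
    im=r.get_image(n); pickle.dump(im,open(f"{n}0.pkl","wb"))
    cv2.imwrite(f"pics/{n}0.png",im["pixels"][:,:,::-1])
    for t in ["long_mid","short_mid","chute"]:
        print(n,t,[(np.round(b["confidence"],2),np.round(b["extent"])) for b in r.boxes_of(n,t)])
print(r.sense()["time"],r.hold_point_z)
E
```

```text
pics
scene long_mid [(np.float64(0.59), array([403., 273.,  44.,  37.]))]
scene short_mid [(np.float64(0.77), array([368., 204.,  30.,  26.])), (np.float64(0.58), array([296., 248.,  33.,  29.]))]
scene chute [(np.float64(0.6), array([135., 175., 144.,  59.]))]
side long_mid [(np.float64(0.66), array([257., 120.,  17.,  34.]))]
side short_mid [(np.float64(0.76), array([237., 177.,  23.,  22.])), (np.float64(0.72), array([200., 162.,  14.,  31.])), (np.float64(0.7), array([258., 121.,  17.,  32.])), (np.float64(0.39), array([275., 193.,   3.,  12.]))]
side chute [(np.float64(0.96), array([273., 174.,  96., 158.]))]
0.4 -0.0187
```

View pics/scene0.png

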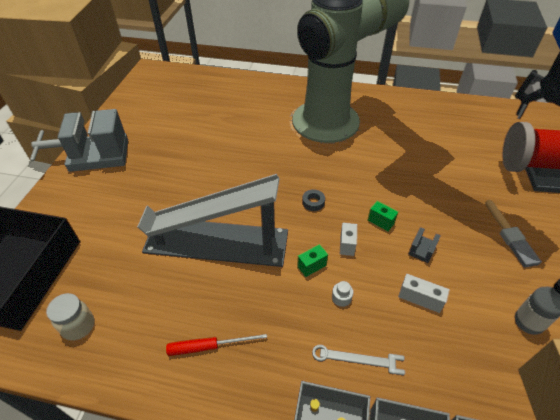

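View pics/side0.png

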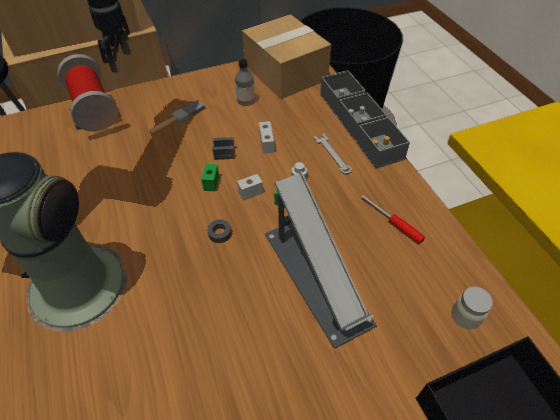

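```bash
python3 - <<'E'
import cv2,pickle
im=pickle.load(open("scene0.pkl","rb"))["pixels"]
cv2.imwrite("pics/crop0.png",cv2.resize(im[180:330,270:470,::-1],None,fx=4,fy=4,interpolation=cv2.INTER_CUBIC))
E
```

```text
(no output)
```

View pics/crop0.png

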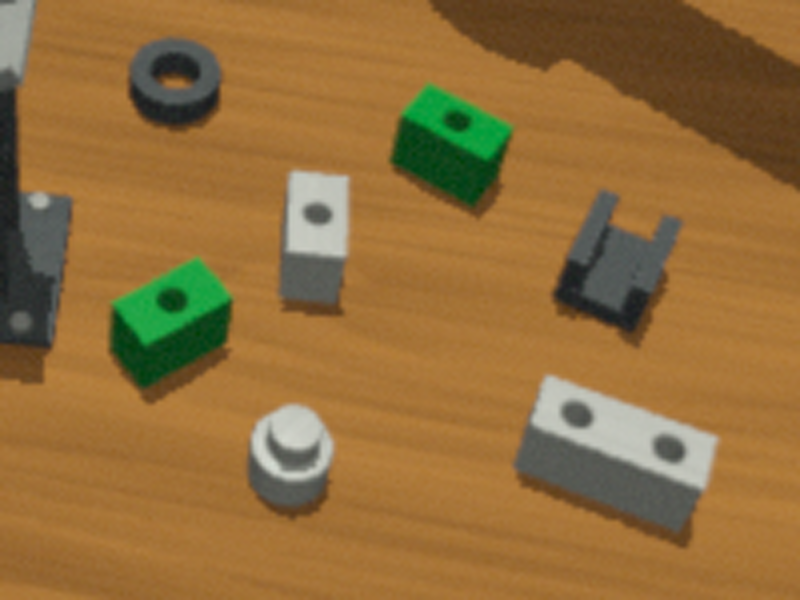

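The candidates for the short block are the plain aluminium one-hole block at scene (349,240) and the green look-alikes at (383,216) and (313,260). The plain one fits the description, and the crop confirms it. The long block is the plain two-hole one at (424,292). The chute spans (145,220) at the low end to (278,185) at the top. Next I'll measure the poses from depth.

```bash
cat > h.py <<'E'
import numpy as np, cv2, pickle
def cloud(im):
    d=im["range_z"]; h,w=d.shape
    u,v=np.meshgrid(np.arange(w),np.arange(h))
    p=cv2.undistortPoints(np.stack([u,v],-1).reshape(-1,1,2).astype(np.float64),im["mtx"],im["dist_coeffs"]).reshape(h,w,2)
    P=np.dstack([p[...,0]*d,p[...,1]*d,d])
    T=im["pose"]; W=P@T[:3,:3].T+T[:3,3]
    W[d<=0]=np.nan
    return W
def top(W,roi,z=(0.036,0.056)):
    x0,y0,x1,y1=roi
    Q=W[y0:y1,x0:x1].reshape(-1,3); Q=Q[np.isfinite(Q[:,0])]
    return Q[(Q[:,2]>z[0])&(Q[:,2]<z[1])]
E
python3 - <<'E'
from h import *
rois={"scene":{"long":(396,268,452,315),"short":(336,218,362,262)},"side":{"long":(254,116,280,158),"short":(234,172,268,202)}}
for n in ["scene","side"]:
    im=pickle.load(open(n+"0.pkl","rb")); W=cloud(im)
    tab=W[300:420:10,100:300:10] if n=="scene" else W[200:400:10,150:250:10]
    print(n,"table z",np.nanmedian(tab[...,2]), im["pose"][:3,3])
    for k,roi in rois[n].items():
        Q=top(W,roi,(0.041,0.056))
        (c,s,a)=cv2.minAreaRect((Q[:,:2]*1000).astype(np.float32))
        print(k,len(Q),np.median(Q[:,2]),np.round(c,1),np.round(s,1),a)
    roi=(130,170,285,240) if n=="scene" else (270,170,380,335)
    x0,y0,x1,y1=roi; Q=W[y0:y1,x0:x1].reshape(-1,3); Q=Q[np.isfinite(Q[:,0])&(Q[:,2]>0.05)&(Q[:,2]<0.26)]
    pickle.dump(Q,open(n+"_ch.pkl","wb"))
    (c,s,a)=cv2.minAreaRect((Q[:,:2]*1000).astype(np.float32)); print("chute",len(Q),np.round(c,1),np.round(s,1),a, Q.min(0),Q.max(0))
E
```

```text
scene table z 0.0009744170338804592 [1.09700263 0.09178849 0.81282773]
long 634 0.04714535900193262 [587.8 292.9] [90.  37.4] 76.39942169189453
short 307 0.047174978941593726 [476.  121.6] [63.3 34.2] 4.150551795959473
chute 3826 [ 533.5 -199.7] [ 70.2 322.2] 5.220375061035156 [ 0.48428903 -0.36165709  0.05009144] [ 0.58220551 -0.03687342  0.21577467]
side table z 0.000394832854333671 [ 0.2573986  -0.67875769  0.93847532]
long 232 0.04621502949210149 [586.9 289.2] [95.1 34. ] 76.1804428100586
short 229 0.04589672417508672 [475.1 116.9] [60.3 38.9] 4.3767619132995605
chute 5170 [ 528.  -155.2] [ 68.4 420.6] 5.436736583709717 [ 0.48425906 -0.36669677  0.0501023 ] [0.57995354 0.05587768 0.2145514 ]
```

```bash
python3 - <<'E'
from h import *
for n in ["scene","side"]:
    Q=pickle.load(open(n+"_ch.pkl","rb")); Q=Q[Q[:,1]<-0.03]
    # ransac plane
    rng=np.random.default_rng(0);best=0
    for _ in range(500):
        p=Q[rng.choice(len(Q),3,False)]; nn=np.cross(p[1]-p[0],p[2]-p[0]); l=np.linalg.norm(nn)
        if l<1e-9: continue
        nn/=l
        if abs(nn[2])<.7: continue
        m=abs((Q-p[0])@nn)<.0025
        if m.sum()>best: best=m.sum();M=m
    I=Q[M]; c=I.mean(0); nn=np.linalg.svd(I-c)[2][2]; nn*=np.sign(nn[2])
    up=-np.array([nn[0],nn[1],0]);up/=np.linalg.norm(up)
    print(n,best,"slope",np.degrees(np.arccos(nn[2])),"normal-yaw",np.degrees(np.arctan2(up[1],up[0])))
    # yaw by rect of inliers in-plane
    (cc,s,a)=cv2.minAreaRect((I[:,:2]*1000).astype(np.float32)); print("floor rect",cc,s,a)
    th=np.radians(a+90 if a<45 else a); ux=np.array([np.cos(th),np.sin(th),0]);
    ex=ux-nn*(ux@nn);ex/=np.linalg.norm(ex);ey=np.cross(nn,ex)
    # origin: floor where z=.045
    off=(Q-c)@nn
    R=Q[(off>.007)&(off<.014)]; y=(R-c)@ey; x=(R-c)@ex
    print("rails y hist",np.histogram(y*1000,bins=np.arange(-45,46,3)))
    yI=(I-c)@ey; print("floor y pct",np.percentile(yI,[0,1,99,100])*1000)
    S=Q[(off>.016)&(off<.04)]; xs=(S-c)@ex; print("stop x",np.percentile(xs,[1,50,99]) if len(xs) else None,len(xs), "floor x",((I-c)@ex).min(),((I-c)@ex).max(),"z=.045 at x",(.045-c[2])/ex[2])
    print("c",c,"ex",ex,"n",nn)
E
```

```text
scene 2138 slope 28.048892297348026 normal-yaw 96.94628757263193
floor rect (533.5352172851562, -187.43527221679688) (67.95086669921875, 297.8399658203125) 5.272216796875
rails y hist (array([  0,   0,  83, 173,  34,   3,   3,   0,   3,   4,   4,   2,   3,
         3,   3,   4,   1,   3,   4,   3,   1,   2,   5,  66, 135,  24,
         0,   0,   0,   0]), array([-45, -42, -39, -36, -33, -30, -27, -24, -21, -18, -15, -12,  -9,
        -6,  -3,   0,   3,   6,   9,  12,  15,  18,  21,  24,  27,  30,
        33,  36,  39,  42,  45]))
floor y pct [-38.20822932 -37.11346788  28.69665108  30.4446365 ]
stop x [-0.19393799 -0.18918966 -0.18635193] 187 floor x -0.18342992530617575 0.1522041266120342 z=.045 at x -0.1918581450432976
c [ 0.52779267 -0.17396365  0.13516704] ex [-0.07382081  0.87959156  0.46996721] n [ 0.05686844 -0.46677337  0.88254666]
side 3428 slope 27.948033416060163 normal-yaw 95.53724269546295
floor rect (530.3474731445312, -191.39266967773438) (65.35138702392578, 296.9204406738281) 5.37615442276001
rails y hist (array([  0,   0,   0,   1, 155, 125,   1,   0,   1,   1,   1,   1,   0,
         1,   1,   0,   1,   1,   0,   0,   0,   1,   1,   0,   1, 167,
       112,   0,   0,   0]), array([-45, -42, -39, -36, -33, -30, -27, -24, -21, -18, -15, -12,  -9,
        -6,  -3,   0,   3,   6,   9,  12,  15,  18,  21,  24,  27,  30,
        33,  36,  39,  42,  45]))
floor y pct [-30.66989712 -29.64998698  33.87284766  34.73301411]
stop x [-0.17574867 -0.17209955 -0.17077709] 114 floor x -0.1643488153648419 0.1699592457298995 z=.045 at x -0.17169335174468173
c [ 0.53267112 -0.19347926  0.12546721] ex [-0.08207081  0.87955359  0.46866817] n [ 0.04522331 -0.46648358  0.88337303]
```

```bash
cat >> h.py <<'E'
from scipy.spatial.transform import Rotation as Ro
SL=np.radians(28); YA=np.radians(95.35)
hx=np.array([np.cos(YA),np.sin(YA),0]); zz=np.array([0,0,1.])
EX=hx*np.cos(SL)+zz*np.sin(SL); N=-hx*np.sin(SL)+zz*np.cos(SL); EY=np.cross(N,EX)
O=np.array([.546,-.342,.045])
def ch(x,y,z): return O+x*EX+y*EY+z*N
def rpy(z,x):
    return Ro.from_matrix(np.column_stack([x,np.cross(z,x),z])).as_euler('xyz')
def down(jaw):  # jaw deg
    a=np.radians(jaw); return rpy(-zz,np.array([np.cos(a),np.sin(a),0]))
LONG=np.array([.5865,.2923]); SHORT=np.array([.4748,.1205])
E
python3 - <<'E'
from h import *
from station import r
print(ch(.24,0,0))
for s in (1,-1):
    print("chute flat",s,[ (None if q is None else np.round(q,2)) for q in (r.solve_ik(ch(.24,0,h),rpy(-N,s*EY)) for h in (.016,.12,.2))])
    print("chute level",s,r.solve_ik(ch(.24,0,.06),rpy(-zz,s*EY)))
for j in (-13.7,166.3): print("long",j,r.solve_ik([*LONG,.013],down(j)),r.solve_ik([*LONG,.15],down(j)))
for j in (-85.8,94.2): print("short",j,r.solve_ik([*SHORT,.013],down(j)))
W=cloud(pickle.load(open("scene0.pkl","rb")))
for roi in [(368,204,400,232),(296,246,330,276),(334,280,354,308),(302,188,326,210),(410,230,440,262)]:
    Q=top(W,roi,(.01,.1)); print(roi,np.round(Q.min(0),3),np.round(Q.max(0),3))
E
```

```text
[ 0.52624186 -0.13101571  0.15767318]
chute flat 1 [array([-0.6 ,  0.58, -0.06,  1.26,  0.37, -2.33]), array([-0.66,  0.57,  0.17,  1.52,  0.35, -2.39]), array([-0.7 ,  0.61,  0.4 ,  1.73,  0.34, -2.43])]
chute level 1 [-0.42581777  0.34479939 -0.22036887  1.00562807  0.         -2.08998921]
chute flat -1 [array([-0.6 ,  0.58, -0.06,  1.26,  0.37,  0.82]), array([-0.66,  0.57,  0.17,  1.52,  0.35,  0.76]), array([-0.7 ,  0.61,  0.4 ,  1.73,  0.34,  0.71])]
chute level -1 [-0.42581777  0.34479939 -0.22036887  1.00562807  0.          1.05160344]
long -13.7 [ 0.34979894  0.7174782  -0.14023234  0.71308578  0.          2.15970538] [ 0.34979894  0.57776929 -0.00748183  0.98554521  0.          2.15970538]
long 166.3 [ 3.49798944e-01  7.17478203e-01 -1.40232343e-01  7.13085781e-01
 -4.44089210e-16 -9.81887275e-01] [ 3.49798944e-01  5.77769289e-01 -7.48182760e-03  9.85545211e-01
 -4.44089210e-16 -9.81887275e-01]
short -85.8 [ 0.09772304  0.48707248 -0.60989414  0.4738297   0.         -3.11717345]
short 94.2 [ 0.09772304  0.48707248 -0.60989414  0.4738297   0.          0.02441921]
(368, 204, 400, 232) [0.367 0.163 0.01 ] [0.416 0.231 0.051]
(296, 246, 330, 276) [0.527 0.015 0.01 ] [0.589 0.081 0.051]
(334, 280, 354, 308) [0.605 0.106 0.011] [0.645 0.146 0.053]
(302, 188, 326, 210) [ 0.326 -0.009  0.01 ] [0.389 0.049 0.028]
(410, 230, 440, 262) [0.423 0.264 0.01 ] [0.493 0.328 0.047]
```

```bash
python3 - <<'E'
from h import *
from station import r
o=down(-13.7)
r.goto([*LONG,.12],o); r.set_gripper(.06,60)
r.servo_line([*LONG,.013],velocity=.12)
w=r.set_gripper(.02,60); s=r.sense(); print(w,s["gripper_width"],s["contact_force"],s["time"])
r.servo_line([*LONG,.30],velocity=.2)
s=r.sense(); print(s["gripper_width"],s["contact_force"],s["tool_pos"],s["time"])
im=r.get_image("side"); cv2.imwrite("pics/side1.png",cv2.resize(im["pixels"][60:200,180:340,::-1],None,fx=4,fy=4))
im=r.get_image("wrist"); cv2.imwrite("pics/wrist1.png",im["pixels"][:,:,::-1])
E
```

```text
False 0.03313350863823253 [0.07915815 0.14725709 5.20358606] 3.675
0.03331839798931269 [ 0.06836581 -0.22138038 -3.27297087] [0.58587873 0.2920588  0.29860992] 5.2583
```

View pics/side1.png

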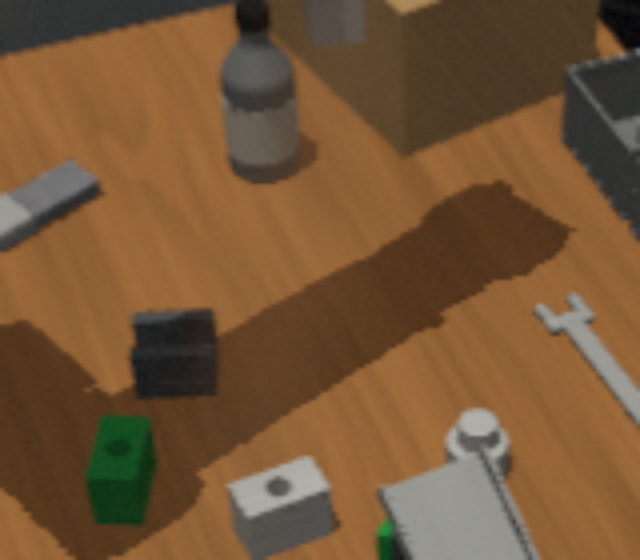

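View pics/wrist1.png

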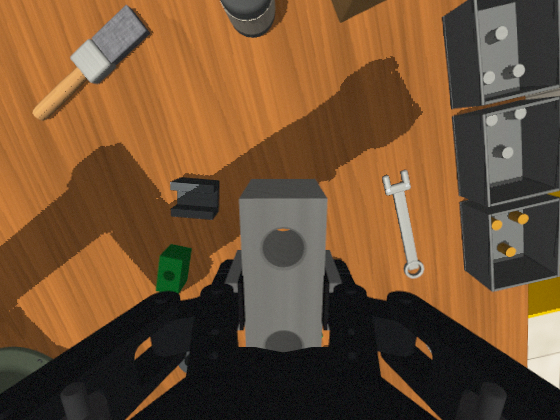

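The long block is held at a width of 33 mm, and 3.3 N matches its weight. It hangs straight in the wrist view, with its holes at (283,245) and (283,340). Next I'll move it over the chute.

```bash
python3 - <<'E'
from h import *
from station import r
o=rpy(-N,-EY)
r.goto(ch(.24,0,.12),o)
r.servo_line(ch(.24,0,.028),velocity=.1)
s=r.sense(); print(s["gripper_width"],s["contact_force"],s["tool_pos"],ch(.24,0,.028),s["time"])
for n in ("side","scene","wrist"):
    im=r.get_image(n); pickle.dump(im,open(n+"2.pkl","wb"))
    p=im["pixels"][:,:,::-1]
    p={"side":p[140:360,200:420],"scene":p[130:270,120:320],"wrist":p}[n]
    cv2.imwrite(f"pics/{n}2.png",p if n=="wrist" else cv2.resize(p,None,fx=2.7,fy=2.7))
E
```

```text
0.03281362843626951 [ 0.32180172 -0.80175715 -3.04531902] [ 0.52787493 -0.14446371  0.18293008] [ 0.52746751 -0.14410365  0.18239571] 8.2167
```

View pics/side2.png

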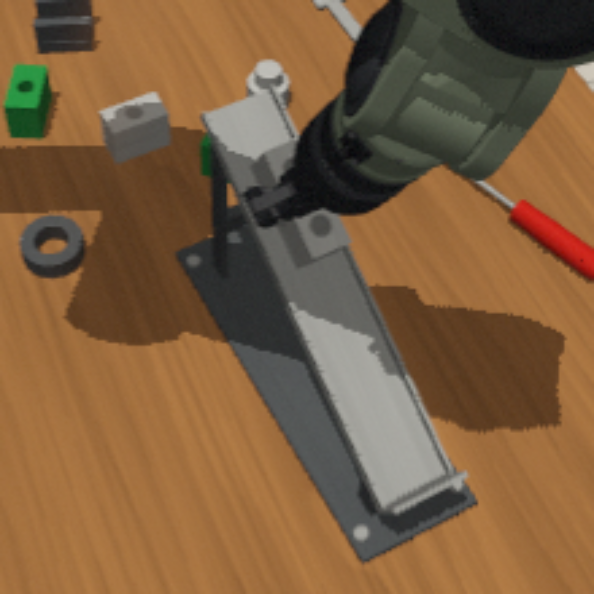

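View pics/scene2.png

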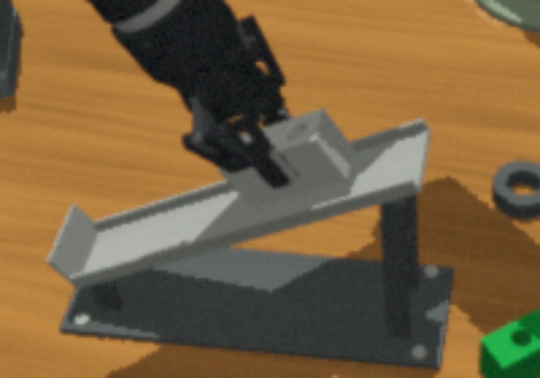

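View pics/wrist2.png

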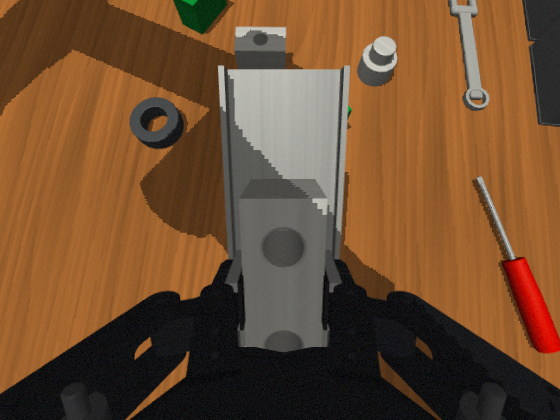

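The block is centred in the lane in the wrist view (block at column 284, lane at 285), parallel to it and low over the upper half. I'll lower it until it just touches, then release.

```bash
cat >> h.py <<'E'
def lower_release(r,x,h0=.028,hmin=.013):
    f0=np.array(r.sense()["contact_force"])@N; h=h0
    while h>hmin+1e-6:
        h-=.002; r.servo_line(ch(x,0,h),velocity=.04)
        f=np.array(r.sense()["contact_force"])@N
        if f-f0>2: break
    print("h",h,"df",f-f0)
    r.hold(.2)
    s=r.sense(); print(s["gripper_width"],s["time"])
    r.set_gripper(.075); r.hold(.1)
    r.servo_line(ch(x,0,.13),velocity=.25)
    for n in ("side","scene"):
        im=r.get_image(n); pickle.dump(im,open(n+"3.pkl","wb"))
        p=im["pixels"][:,:,::-1]
        p={"side":p[140:360,200:420],"scene":p[130:270,120:320]}[n]
        cv2.imwrite(f"pics/{n}_x{int(s['time']*10)}.png",cv2.resize(p,None,fx=2.7,fy=2.7)); print(int(s['time']*10))
E
python3 - <<'E'
from h import *
from station import r
lower_release(r,.24); print(r.sense()["time"])
E
ls -t pics|head -2
```

```text
h 0.013999999999999993 df 2.389947740499242
0.03334423044316999 10.3167
103
103
11.6167
scene_x103.png
side_x103.png
```

View pics/side_x103.png

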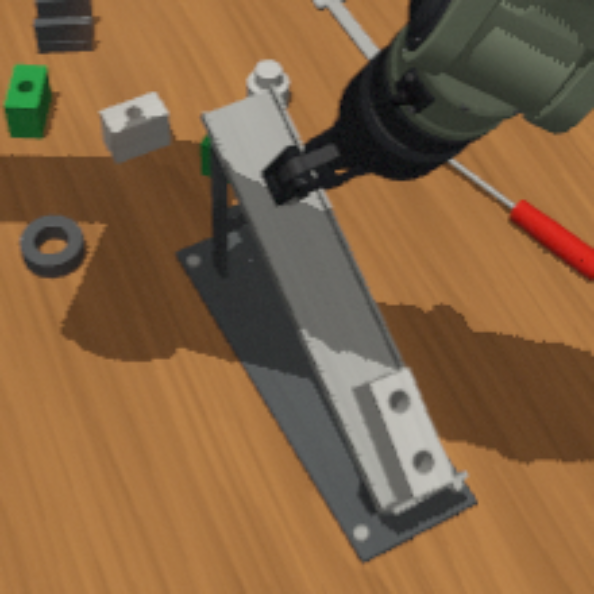

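View pics/scene_x103.png

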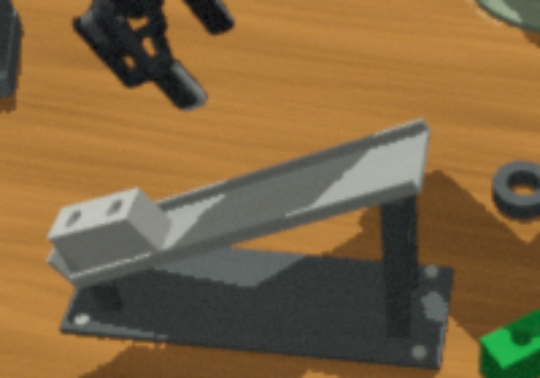

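The long block lies flat at the stop: in the crops it is at about (405,440) in the side view and (110,230) in the scene view. Next is the short block.

```bash
python3 - <<'E'
from h import *
from station import r
r.servo_line(ch(.24,0,.17),velocity=.25)
r.goto([*SHORT,.28],down(94.2)); r.set_gripper(.06,60)
im=r.get_image("wrist"); cv2.imwrite("pics/wrist4.png",im["pixels"][:,:,::-1])
r.servo_line([*SHORT,.013],velocity=.15)
r.set_gripper(.02,60); s=r.sense(); print(s["gripper_width"],s["contact_force"],s["time"])
r.servo_line([*SHORT,.30],velocity=.2)
s=r.sense(); print(s["gripper_width"],s["contact_force"],s["time"])
r.goto(ch(.24,0,.12),rpy(-N,-EY))
r.servo_line(ch(.24,0,.028),velocity=.1)
s=r.sense(); print(s["gripper_width"],s["contact_force"],s["time"])
im=r.get_image("wrist"); cv2.imwrite("pics/wrist5.png",im["pixels"][:,:,::-1])
im=r.get_image("side"); cv2.imwrite("pics/side5.png",cv2.resize(im["pixels"][140:360,200:420,::-1],None,fx=2.7,fy=2.7))
E
```

```text
0.03321813889779394 [-0.74248685 -1.31938208  6.65100722] 15.8583
0.03298762223636823 [ 0.07695944  0.79457915 -3.04470925] 17.4417
0.03315476805429286 [ 0.01113298 -0.30231102 -2.18339981] 19.7417
```

View pics/wrist5.png

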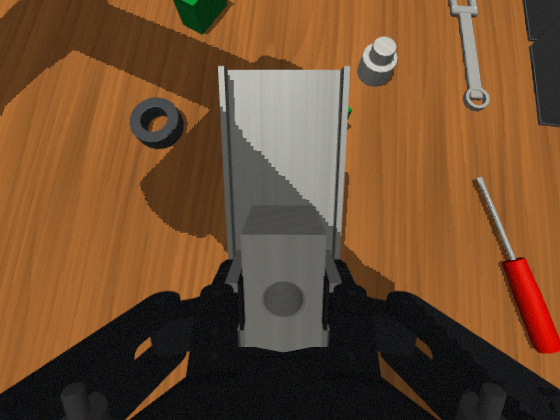

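View pics/side5.png

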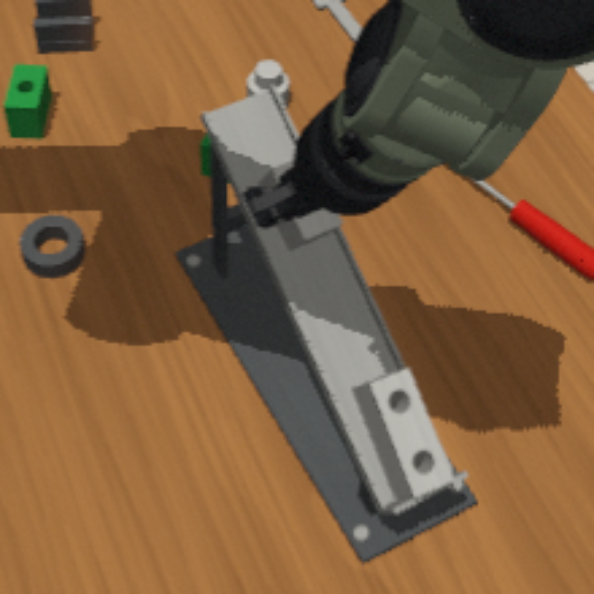

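The short block is held square and centred in the lane (block at column 284, lane at 285), and the long one is still at the stop. I'll release it.

```bash
python3 - <<'E'
from h import *
from station import r
lower_release(r,.24); r.servo_line(ch(.24,0,.2),velocity=.25); r.hold(.5)
for n in ("side","scene"):
    im=r.get_image(n)
    p=im["pixels"][:,:,::-1]
    p={"side":p[140:360,200:420],"scene":p[130:270,120:320]}[n]
    cv2.imwrite(f"pics/{n}6.png",cv2.resize(p,None,fx=2.7,fy=2.7))
    W=cloud(im).reshape(-1,3); W=W[np.isfinite(W[:,0])]; C=(W-O)@np.column_stack([EX,EY,N])
    T=C[(abs(C[:,2]-.046)<.006)&(C[:,0]>-.02)&(C[:,0]<.25)&(abs(C[:,1])<.03)]
    print(n,len(T),np.round(np.percentile(T[:,0],[0,1,50,99,100]),3),np.round(np.percentile(T[:,1],[1,99]),3),np.round(np.median(T[:,2]),4))
    for a,b in((0,.09),(.09,.16)):
        k=T[(T[:,0]>a)&(T[:,0]<b)]; print(cv2.minAreaRect((k[:,:2]*1000).astype(np.float32)),np.median(k[:,2]))
print(r.sense()["time"],r.sense()["contact_force"])
E
```

```text
h 0.011999999999999993 df 11.024548480666056
0.03309462408347634 22.0417
220
220
side 1145 [-0.002 -0.     0.075  0.149  0.152] [-0.017  0.02 ] 0.0468
((44.883445739746094, -0.4207935333251953), (36.108036041259766, 89.30571746826172), 89.75383758544922) 0.04677579960255471
((120.29586791992188, 1.7118911743164062), (35.62751770019531, 59.929927825927734), 85.27391815185547) 0.04680000471853927
scene 622 [-0.     0.005  0.086  0.155  0.156] [-0.019  0.018] 0.0456
((46.064109802246094, -1.4569530487060547), (87.42495727539062, 37.3371467590332), 0.5507099032402039) 0.045610205891574315
((123.08985900878906, 1.7045173645019531), (40.3337516784668, 65.15301513671875), 88.78086853027344) 0.04562573124005489
24.3833 [-0.51256835 -0.477357   -0.22230816]
```

View pics/side6.png

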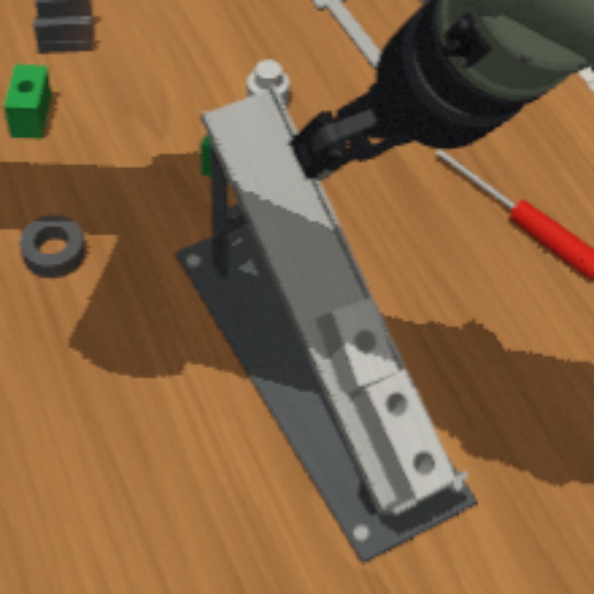

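View pics/scene6.png

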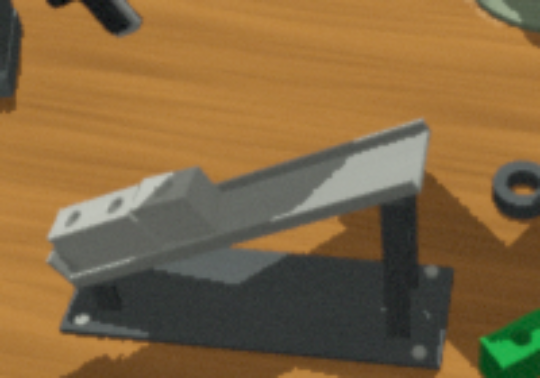

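Both blocks lie flat in the lane and touch each other, with centres at about x = 45 and 121 mm and y within 2 mm of the middle. The gripper is clear of them, so I'm handing in.

```bash
python3 -c "
from station import r
print(r.sign_off())"
```

```text
the job is handed in; nothing more can be done
None
```

Both blocks are loaded and the job is handed in; the hand-in reports no verdict. I pinched each block across its width, tilted it to match the slope, lowered it to light contact at about x = 240 mm, and released it. Each then slid down by itself, the long block to the stop and the short one up against it.

**Last checks:** depth from both cameras put the blocks here in the chute frame:

| Block | Centre x | Off the lane's middle | Top above the floor |
|---|---|---|---|
| Long | about 45 mm | within 2 mm | about 46 mm (lying flat) |
| Short | about 120–123 mm | within 2 mm | about 46 mm (lying flat) |

- **Time and clearance:** the robot's clock read about 24 s at the last check, and the gripper was well clear of the blocks.
- **Disagreement:** the two cameras differed by about 3 mm on the short block's x. They gave its skew as 1° and 5°, well inside the 20° limit.
- **Heavier contact:** the short block touched down with about 11 N before release, against about 2 N for the long one. That is still far below the force limits.

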